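Build the melting stack on the jeweller's bench

TASK

Set up for melting: stack on the steel base plate, from the bottom up, the pale firebrick, the black charcoal block, the crucible (upright) and its lid, fully seated. Centre each one on the one below, with the brick lying flat, lengthwise along the plate, and the charcoal flat, lengthwise along the brick; set each down gently, never dropping it. Leave the jar, the glass bowl and the hammer where they are.

Things in the scene. Friction and masses are not known exactly. Their poses are not given: they have to be found in the camera images.
- plate_top (a point): Bare grey steel base plate, fixed to the bench, 130 x 90 mm and 18 mm thick, small flush bolt heads at its corners. Point: centre of its upper face (18 mm above the bench); x along its 130 mm length, y across, z up.
- brick_center (a point): Pale buff firebrick, a plain block 110 x 62 x 32 mm, about 0.2 kg, lying flat on the bench. Point: its centre (16 mm above its underside); x along its 110 mm length, y along its 62 mm width, z up.
- charcoal_center (a point): Black charcoal soldering block, a plain block 84 x 52 x 25 mm, about 0.1 kg, lying flat on the bench. Point: its centre (12.5 mm above its underside); x along its 84 mm length, y along its 52 mm width, z up.
- crucible_center (a point): Cream fireclay crucible, an open straight-sided round pot 48 mm across outside, 40 mm inside, 42 mm tall, about 0.1 kg, standing upright on the bench. Point: on its axis 21 mm above its underside; z towards its mouth.
- lid_center (a point): Cream crucible lid, 30 mm tall, 0.06 kg, starts knob up: a disc 54 mm across, 6 mm thick; on it a round knob 16 mm across, 18 mm tall; below it a tapered plug 6 mm deep (31 mm across at the disc, 24 mm at its foot) that goes loosely into the crucible. Seated, the disc rests on the rim. Point: on its axis, 15 mm above the plug's foot (9 mm above the disc's underside); z up.
- jar_center (a point): Bystander: closed jar with purple sides and a dark lid, 64 mm across, 80 mm tall. Point: its centre, 40 mm up; z up.
- bowl_center (a point): Bystander: round glass bowl, 104 mm across the rim, 45 mm tall. Point: on its axis 22.5 mm up; z up.
- hammer_grip (a point): Bystander: small hammer 220 mm long lying on the bench beyond the other things. Point: on its handle; x along the handle towards the head.
There are look-alikes about, which are no part of the job. What is shaped like the part that bears lid_center but red is not meant. Of the things that look like the part that bears brick_center, the larger one is meant.

How it is judged:
By the outcome, as a careful person would: the job done as asked, in the order asked, and still so for the second after the job is handed in, with the robot touching nothing.
It also fails if it takes over 128 s, if anything falls off the work surface, if the arm or the gripper's body presses on something with over 40 N, if the wrist force passes 120 N, or if a joint passes its speed limit or range.

ROBOT

A 7-joint arm with a two-finger parallel gripper is mounted at the origin on the work surface. World frame = base frame: x ahead of the robot, y to its left, z up, the work surface at z = 0. Lengths are in m, angles in rad, forces in N, time in s.
With the tool pointing down it reaches from about 0.4 to 0.85 m from the base axis. Payload 4.5 kg.
Tool frame: the origin (TCP) lies at the very end of the fingers, on their centre line; the grasp point (between the pads) lies 19 mm behind it; z points along the fingers, y is the line along which they close (so a half turn about z gives the same grasp; the last joint's range is limited). The gripper opens to 88 mm and grips with 3 to 60 N. Pads are 18 mm wide; open, the fingers measure 123 mm over their backs; the gripper's body (75 mm by 187 mm) begins 45 mm behind the grasp point.
Start: joints at [-1.091, 0.689, -0.195, 1.565, 0.157, 0.902, -0.215], TCP at [0.269, 0.564, 0.239] pointing down, gripper open.
Joint ranges: [-3.01, 3.01], [-0.46, 2.08], [-1.47, 1.51], [0.13, 2.56], [-1, 4.14], [0.04, 2.09], [-2.66, 2.66]. Speed limits (rad/s): [2.57, 2.57, 3.14, 3.14, 3.14, 3.14, 3.14].

INTERFACE

Orientations are given as a unit quaternion [x, y, z, w].
In Python, from plant import r, eyes, nets gives the robot as it stands.
- The arm moves only by the shell command python3 -m pendant 'ROWS' [FORCE]. ROWS is JSON, a list of rows, each an object of numbers: "claw": the opening, from 0 (shut) to 1 (fully open); "dx", "dy", "dz": the shift along the world's x, y, z in mm; "twist": the turn about the world's z in rad. In form: [{"claw": .., "dx": .., "dy": .., "dz": .., "twist": ..}, ...]. A call has 1 to 8 rows; each row is the pose to reach, as a shift and turn from the pose commanded when the call began; what a row does not reach only later rows make up. A row lasts 1/10 s, in which the tool goes at most 50 mm and 8.59 degrees, less where a joint would pass 70% of its speed; a pose out of reach is approached as far as the arm can. A call with a gripper value outside its range is refused whole. The fingers move at their own pace and stop on an object; FORCE is the grip in N (left out, the last holds). Time passes only in rows, so rows that repeat a pose let the fingers close. It gives the time, the measured TCP pose, the force, the opening and the grip force at its end, in the units of the state.
- r.get_state(): the state, without advancing time (a new reading comes with each control period).
- eyes.snapshot(name): name is "side" or "top"; returns (picture, depth): 400x640x3 uint8, blue, green, red; 400x640 float32, m along the optical axis (not along the pixel's ray), 0 where there is no reading.
- eyes.camera_info(name): a dict with "K" (3x3 intrinsics, pixels), "D" ([k1, k2, p1, p2, k3] as OpenCV has them; the pictures are not rectified), "world_to_cam" (4x4, takes a point from world to camera coordinates). Camera axes: x right, y down, z forward; pixel columns grow to the right and rows downward; lengths in m; the calibration is good to about 2 mm. A picture is of the moment at which its call begins. camera_info takes no time and is no camera call.
- r.finish_job(): hands the job in; it is judged then, once.
Trained networks look in the newest picture that a camera, given by its name, has taken for a name from the list of things; names that differ only in an ending like _2 or _b are one class to them, and where a whole thing is asked for, a point or a joint stands for the part that bears it (a point fixed in the world has none). Each returns a list of dicts, best first, with "confidence" (0 to 1); they miss things now and then, are a little off and sometimes report something else, mostly with a low value. They report only what shows in the picture. A call takes as long as a camera call. They do not tell look-alikes from the thing itself.
- nets.spot_in(camera, query): "box" ([left, top, width, height] as shares, 0 to 1, of the picture: columns of its width, rows of its height, round what is visible of it).
- nets.place_of(camera, query): "position" ([column, row] as shares, 0 to 1, of the picture: columns of its width, rows of its height: a listed point, or the origin of a listed thing).
The state is a dict: "clock": time; "q": joint angles; "qd": joint speeds; "joint_torque": joint torques, N m; "tool_pos": TCP position; "eef_rot": TCP orientation; "contact_force": force on the tool from outside, world axes, zero at the start; "moment": the same for the moment, N m; "opening": opening from 0.0 (shut) to 1.0 (fully open); "finger_force": force on a finger pad.
Only numpy, scipy, OpenCV 4.12 (cv2) and the standard library are available. Lean on these libraries where they do the work, as an engineer would, in place of code of your own. Each camera call takes 0.05 s, during which the arm holds its last target. There are 200 camera calls.

## Working session

There is one attempt and no reset: what is moved stays moved. The work goes in short steps, Python scripts to look and compute and a shell command to move; the robot and the scene stay as the last step left them, time stands still between calls to the robot, and variables do not carry over. Pictures are saved under pics/ and viewed, at most 14 in all, crops included, and the job is handed in when it is done.

```bash
ls; mkdir -p pics
cat > h.py <<'E'
import numpy as np, cv2
from plant import r, eyes, nets
def cam(n):
    c=eyes.camera_info(n); return np.array(c["K"],float),np.array(c["D"],float),np.array(c["world_to_cam"],float)
def world(n,uv,depth=None,z=None):
    """pixels (N,2) -> world, by depth (N,) or by plane height z"""
    K,D,T=cam(n); uv=np.asarray(uv,float).reshape(-1,1,2)
    p=cv2.undistortPoints(uv,K,D).reshape(-1,2); ray=np.c_[p,np.ones(len(p))]
    R,t=T[:3,:3],T[:3,3]; o=-R.T@t; d=ray@R
    s=np.asarray(depth,float).reshape(-1) if z is None else (z-o[2])/d[:,2]
    return o+d*s[:,None]
def cloud(n,depth):
    v,u=np.mgrid[0:depth.shape[0],0:depth.shape[1]]
    return world(n,np.c_[u.ravel(),v.ravel()],depth.ravel()).reshape(*depth.shape,3)
E
python3 - <<'E'
from h import *
for n in("side","top"):
    im,d=eyes.snapshot(n); cv2.imwrite(f"pics/{n}0.png",im); np.savez(f"{n}0.npz",im=im,d=d)
    K,D,T=cam(n); print(n,np.round(-T[:3,:3].T@T[:3,3],3))
    for q in["plate_top","brick_center","charcoal_center","crucible_center","lid_center","jar_center","bowl_center","hammer_grip"]:
        print(q,[(round(p["position"][0]*640),round(p["position"][1]*400),round(p["confidence"],2)) for p in nets.place_of(n,q)])
s=r.get_state();print(s["clock"],s["tool_pos"],s["eef_rot"],s["opening"])
E
```

```text
pics
side [0.691 1.072 0.885]
plate_top [(370, 236, 0.78)]
brick_center [(419, 279, 0.84)]
charcoal_center [(282, 188, 0.55)]
crucible_center [(284, 247, 0.57), (321, 133, 0.46)]
lid_center [(372, 339, 0.83), (355, 189, 0.67), (415, 331, 0.66)]
jar_center [(322, 129, 0.93)]
bowl_center [(356, 187, 0.84), (321, 129, 0.34)]
hammer_grip [(235, 226, 0.7)]
top [ 0.432 -0.009  1.176]
plate_top [(277, 234, 0.97)]
brick_center [(173, 288, 0.91), (213, 272, 0.58)]
charcoal_center [(368, 160, 0.85)]
crucible_center [(271, 163, 0.5), (213, 273, 0.34)]
lid_center [(166, 253, 0.75), (161, 214, 0.64), (370, 162, 0.43)]
jar_center [(479, 211, 0.92)]
bowl_center [(353, 239, 0.76)]
hammer_grip [(304, 117, 0.71)]
0.9 [0.26949189 0.56393622 0.23875974] [2.21067862e-01 9.75258427e-01 3.84921949e-05 1.34620638e-05] 0.9985016762035891
```

View pics/top0.png

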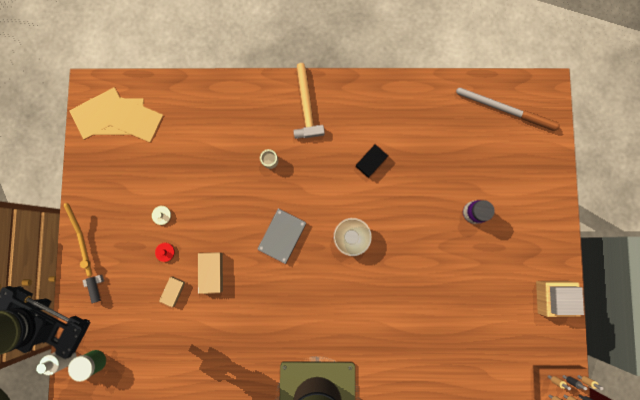

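View pics/side0.png

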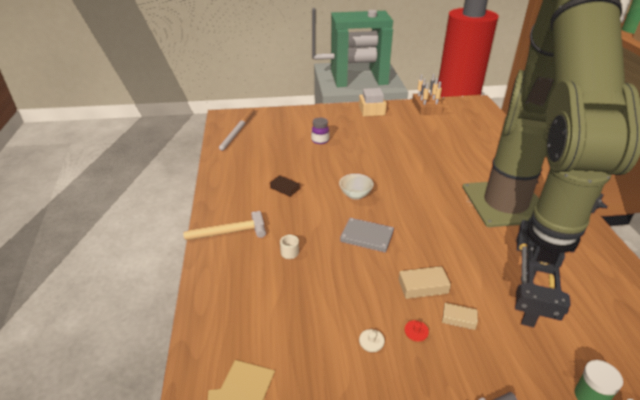

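Top view: the large brick is at (209,273) and the small one at (172,292), so I want the larger. The cream lid is at (161,215) and the red one at (166,253), so I want the cream. The crucible is at (269,158), the charcoal at (372,161), the plate at (282,236) and the bowl at (353,238). I'll confirm with a crop and measure using depth masks.

```bash
cat >> h.py <<'E'
def rect(P,zlo,zhi,seed,rad=.09):
    """min-area rect / circle of cloud points with zlo<z<zhi connected to the seed pixel's region"""
    m=((P[...,2]>zlo)&(P[...,2]<zhi)).astype(np.uint8)
    n,l,_,_=cv2.connectedComponentsWithStats(m,connectivity=8)
    k=l[seed[1],seed[0]]
    if k==0: return None
    q=P[l==k]
    (c,s,a)=cv2.minAreaRect((q[:,:2]*1000).astype(np.float32))
    b=cv2.boxPoints((c,s,a)); e=[b[1]-b[0],b[2]-b[1]]; e=max(e,key=np.linalg.norm)
    (cc,rr)=cv2.minEnclosingCircle((q[:,:2]*1000).astype(np.float32))
    return dict(c=np.round(c,1),s=np.round(sorted(s),1),yaw=round(float(np.arctan2(e[1],e[0])%np.pi),3),circ=np.round([*cc,rr],1),z=np.round(np.percentile(q[:,2],[5,50,95])*1000,1),n=len(q))
E
python3 - <<'E'
from h import *
f=np.load("top0.npz");im,d=f["im"],f["d"];P=cloud("top",d)
print("bench z",np.nanmedian(P[180:200,200:250,2]))
for n,s,lo,hi in[("plate",(282,236),.008,.03),("brick",(209,273),.022,.045),("small",(172,292),.012,.045),("char",(372,161),.015,.035),("cruc",(262,158),.03,.06),("lid",(155,215),.006,.06),("red",(166,253),.006,.06),("bowl",(353,238),.004,.08),("bowlrim",(338,232),.03,.08),("jar",(482,208),.06,.1),("hammer",(305,100),.008,.06)]:
    print(n,rect(P,lo,hi,s))
c=im[190:310,130:310];cv2.imwrite("pics/c1.png",cv2.resize(c,None,fx=4.4,fy=4.4,interpolation=cv2.INTER_CUBIC))
E
```

```text
bench z -0.00018570444523979823
plate {'c': array([448.2, 101.3]), 's': array([ 90.3, 129.3]), 'yaw': 2.682, 'circ': array([447.9, 100.6,  77.2]), 'z': array([14.3, 18.1, 21.8]), 'n': 1488}
brick {'c': array([347.7, 299.2]), 's': array([ 63. , 110.1]), 'yaw': 0.031, 'circ': array([347.9, 299.7,  60.8]), 'z': array([28.1, 32. , 35.5]), 'n': 927}
small {'c': array([293.8, 406.8]), 's': array([42.5, 74.5]), 'yaw': 2.741, 'circ': array([293.9, 406.6,  41.8]), 'z': array([16.4, 21.1, 24.8]), 'n': 430}
char {'c': array([ 663.1, -153.4]), 's': array([52., 84.]), 'yaw': 2.408, 'circ': array([ 663.5, -153.1,   48.4]), 'z': array([21.1, 25.3, 29.1]), 'n': 538}
cruc None
lid {'c': array([506.1, 446.4]), 's': array([51.4, 53.7]), 'yaw': 1.575, 'circ': array([505. , 446.9,  27.5]), 'z': array([ 8.1, 12.1, 28.7]), 'n': 282}
red {'c': array([404.4, 433.4]), 's': array([50.6, 54.1]), 'yaw': 1.562, 'circ': array([402.4, 433.6,  27.5]), 'z': array([ 8.5, 12.3, 29.4]), 'n': 289}
bowl None
bowlrim None
jar {'c': array([ 515.9, -443.2]), 's': array([52.6, 54.1]), 'yaw': 3.111, 'circ': array([ 516.9, -443.4,   28.6]), 'z': array([71.5, 79.9, 83.6]), 'n': 372}
hammer {'c': array([840.4,  46.8]), 's': array([ 88.6, 222.2]), 'yaw': 0.204, 'circ': array([840.2,  38.9, 113.9]), 'z': array([15.1, 24. , 28.4]), 'n': 852}
```

View pics/c1.png

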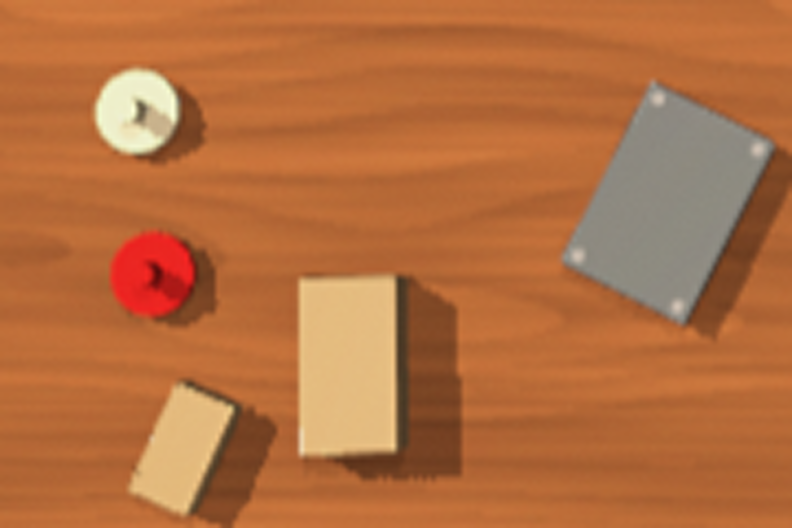

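The crop confirms it. The larger brick is at top px (209,273), measuring 110x63 against the 74x42 look-alike at (172,292). The cream lid is at (161,215) and the red look-alike at (166,253). Next I'll get the crucible and bowl, and cross-check with the side camera.

Run:
```python
from h import *
f=np.load("top0.npz");P=cloud("top",f["d"])
def near(P,x,y,R,lo,hi):
    m=(np.hypot(P[...,0]-x,P[...,1]-y)<R)&(P[...,2]>lo)&(P[...,2]<hi); return P[m]*1000
w=world("top",[(269,158),(353,238)],z=.042)*1000;print("guess",w.round(0))
for nm,pp,R,lo,hi in[("cruc",w[0],.045,.034,.06),("bowl",w[1],.075,.034,.07)]:
    q=near(P,pp[0]/1e3,pp[1]/1e3,R,lo,hi)
    if len(q)>5: print("top",nm,np.round(cv2.minEnclosingCircle(q[:,:2].astype(np.float32))[0],1),cv2.minEnclosingCircle(q[:,:2].astype(np.float32))[1],len(q),q[:,2].max())
S=cloud("side",np.load("side0.npz")["d"])
q=near(S,w[0][0]/1e3,w[0][1]/1e3,.05,.034,.06);print("side cruc",np.round(cv2.minEnclosingCircle(q[:,:2].astype(np.float32))[0],1),cv2.minEnclosingCircle(q[:,:2].astype(np.float32))[1])
for n,c,lo,hi,R in[("plate",(448,101),.012,.026,.1),("brick",(348,299),.026,.04,.07),("char",(663,-153),.019,.035,.06),("lidknob",(506,447),.018,.04,.03)]:
  for nm,Q in(("side",S),("top",P)):
    q=near(Q,c[0]/1e3,c[1]/1e3,R,lo,hi).astype(np.float32); 
    if len(q): print(n,nm,np.round(cv2.minAreaRect(q[:,:2])[:2],1).tolist(),round(cv2.minAreaRect(q[:,:2])[2],1),np.median(q[:,2]).round(1),len(q))
```

```text
guess [[666. 137.  42.]
 [443. -98.  42.]]
top cruc [665.6 139.3] 23.989431381225586 88 44.539909096020125
top bowl [446.  -95.7] 51.44108200073242 309 50.381586506293544
side cruc [667.  143.6] 26.584028244018555Traceback (most recent call last):
  File "<stdin>", line 14, in <module>
cv2.error: OpenCV(4.12.0) /io/opencv/modules/imgproc/src/convhull.cpp:143: error: (-215:Assertion failed) total >= 0 && (depth == CV_32F || depth == CV_32S) in function 'convexHull'
```

Run:
```python
from h import *
P=cloud("top",np.load("top0.npz")["d"]);S=cloud("side",np.load("side0.npz")["d"])
for n,c,lo,hi,R in[("plate",(448,101),.012,.026,.1),("brick",(348,299),.026,.04,.07),("char",(663,-153),.019,.035,.06),("lid",(506,447),.008,.016,.035)]:
  for nm,Q in(("side",S),("top",P)):
    m=(np.hypot(Q[...,0]-c[0]/1e3,Q[...,1]-c[1]/1e3)<R)&(Q[...,2]>lo)&(Q[...,2]<hi); q=Q[m]*1000
    a=cv2.minAreaRect(np.ascontiguousarray(q[:,:2],np.float32)); print(n,nm,np.round([*a[0],*a[1],a[2]],1),np.median(q[:,2]).round(1),len(q))
```

```text
plate side [448.2 105.   95.1 129.6  63. ] 16.5 1045
plate top [448.1 101.3  90.1 129.5  63.5] 18.1 1474
brick side [346.4 302.5 110.4  66.9   1.7] 30.8 880
brick top [347.7 299.5 110.2  62.7   2. ] 32.0 918
char side [ 662.7 -150.4   55.5   86.9   47. ] 23.1 266
char top [ 663.1 -153.4   51.9   84.    48.1] 25.4 528
lid side [506.5 450.2  55.5  50.6  79.2] 10.7 336
lid top [5.061e+02 4.464e+02 5.140e+01 5.370e+01 2.000e-01] 11.9 235
```

```bash
python3 -m pendant '[{"claw":1,"dx":20,"dy":-60,"dz":-20,"twist":0.12},{"claw":1,"dx":40,"dy":-120,"dz":-60,"twist":0.24},{"claw":1,"dx":60,"dy":-180,"dz":-90,"twist":0.36},{"claw":1,"dx":78.5,"dy":-265,"dz":-120,"twist":0.477},{"claw":1,"dx":78.5,"dy":-265,"dz":-120,"twist":0.477},{"claw":1,"dx":78.5,"dy":-265,"dz":-120,"twist":0.477},{"claw":1,"dx":78.5,"dy":-265,"dz":-120,"twist":0.477},{"claw":1,"dx":78.5,"dy":-265,"dz":-120,"twist":0.477}]' 20
```

```text
clock: 1.7
tool_pos: [0.3485, 0.298, 0.1185]
eef_rot: [-0.014, 1.0, -0.0, -0.0]
contact_force: [0.2, 0.6, 0.3]
opening: 0.999
finger_force: 0.0
```

```bash
python3 -m pendant '[{"claw":1,"dx":-1,"dy":1.5,"dz":-40},{"claw":1,"dx":-1,"dy":1.5,"dz":-80},{"claw":1,"dx":-1,"dy":1.5,"dz":-100},{"claw":1,"dx":-1,"dy":1.5,"dz":-108},{"claw":1,"dx":-1,"dy":1.5,"dz":-113},{"claw":1,"dx":-1,"dy":1.5,"dz":-113}]' 20; python3 -m pendant '[{"claw":0.6},{"claw":0.6},{"claw":0.6},{"claw":0.6},{"claw":0.6},{"claw":0.6},{"claw":0.6},{"claw":0.6}]' 20; python3 -m pendant '[{"claw":0.6},{"claw":0.6},{"claw":0.6,"dz":5},{"claw":0.6,"dz":15},{"claw":0.6,"dz":30},{"claw":0.6,"dz":50},{"claw":0.6,"dz":50}]' 20
```

```text
validation failed for argument at $[0]...
validation failed for argument at $[0]...
validation failed for argument at $[0]...
```

```bash
python3 -m pendant '[{"claw":1,"dx":-1,"dy":1.5,"dz":-40,"twist":0},{"claw":1,"dx":-1,"dy":1.5,"dz":-80,"twist":0},{"claw":1,"dx":-1,"dy":1.5,"dz":-100,"twist":0},{"claw":1,"dx":-1,"dy":1.5,"dz":-108,"twist":0},{"claw":1,"dx":-1,"dy":1.5,"dz":-113,"twist":0},{"claw":1,"dx":-1,"dy":1.5,"dz":-113,"twist":0}]' 20; python3 -m pendant '[{"claw":0.5,"dx":0,"dy":0,"dz":0,"twist":0},{"claw":0.5,"dx":0,"dy":0,"dz":0,"twist":0},{"claw":0.5,"dx":0,"dy":0,"dz":0,"twist":0},{"claw":0.5,"dx":0,"dy":0,"dz":0,"twist":0},{"claw":0.5,"dx":0,"dy":0,"dz":0,"twist":0},{"claw":0.5,"dx":0,"dy":0,"dz":0,"twist":0},{"claw":0.5,"dx":0,"dy":0,"dz":0,"twist":0}]' 20
```

```text
clock: 2.3
tool_pos: [0.3478, 0.304, 0.0074]
eef_rot: [-0.017, 1.0, 0.001, 0.0]
contact_force: [0.1, 0.4, 0.4]
opening: 1.0
finger_force: 0.0
clock: 3.0
tool_pos: [0.3479, 0.3011, 0.008]
eef_rot: [-0.016, 1.0, -0.0, 0.0]
contact_force: [0.9, 1.8, 4.5]
opening: 0.702
finger_force: 20.0
```

```bash
python3 -m pendant '[{"claw":0.5,"dx":0,"dy":0,"dz":5,"twist":0},{"claw":0.5,"dx":0,"dy":0,"dz":15,"twist":0},{"claw":0.5,"dx":0,"dy":0,"dz":40,"twist":0},{"claw":0.5,"dx":0,"dy":0,"dz":70,"twist":0},{"claw":0.5,"dx":0,"dy":0,"dz":70,"twist":0}]' 25; python3 -m pendant '[{"claw":0.5,"dx":15,"dy":-30,"dz":0,"twist":-0.08},{"claw":0.5,"dx":30,"dy":-60,"dz":0,"twist":-0.16},{"claw":0.5,"dx":50,"dy":-100,"dz":0,"twist":-0.25},{"claw":0.5,"dx":70,"dy":-140,"dz":0,"twist":-0.34},{"claw":0.5,"dx":87,"dy":-172,"dz":0,"twist":-0.42},{"claw":0.5,"dx":98,"dy":-192,"dz":0,"twist":-0.48},{"claw":0.5,"dx":101,"dy":-198,"dz":0,"twist":-0.49},{"claw":0.5,"dx":101,"dy":-198,"dz":0,"twist":-0.49}]' 25
python3 -m pendant '[{"claw":0.5,"dx":0,"dy":0,"dz":-15,"twist":0},{"claw":0.5,"dx":0,"dy":0,"dz":-30,"twist":0},{"claw":0.5,"dx":0,"dy":0,"dz":-30,"twist":0},{"claw":0.5,"dx":0,"dy":0,"dz":-30,"twist":0}]' 25
python3 - <<'E'
from h import *
im,d=eyes.snapshot("side"); cv2.imwrite("pics/s1.png",cv2.resize(im[150:350,270:590],None,fx=2.5,fy=2.5)); s=r.get_state(); print(s["tool_pos"],s["eef_rot"],s["contact_force"])
E
```

```text
clock: 3.5
tool_pos: [0.3484, 0.3008, 0.0797]
eef_rot: [-0.015, 1.0, 0.001, 0.001]
contact_force: [0.5, 0.5, -3.1]
opening: 0.702
finger_force: 25.0
clock: 4.3
tool_pos: [0.4484, 0.1017, 0.0769]
eef_rot: [0.228, 0.974, -0.001, -0.001]
contact_force: [-0.1, -0.1, -2.4]
opening: 0.701
finger_force: 25.0
clock: 4.7
tool_pos: [0.4478, 0.1041, 0.0476]
eef_rot: [0.226, 0.974, -0.001, -0.001]
contact_force: [-0.4, 0.2, -2.6]
opening: 0.701
finger_force: 25.0
[0.44819267 0.10380924 0.04789848] [ 2.26071824e-01  9.74110183e-01 -6.58797210e-04 -6.69474545e-04] [ 0.5127563   0.28146251 -2.82457366]
```

View pics/s1.png

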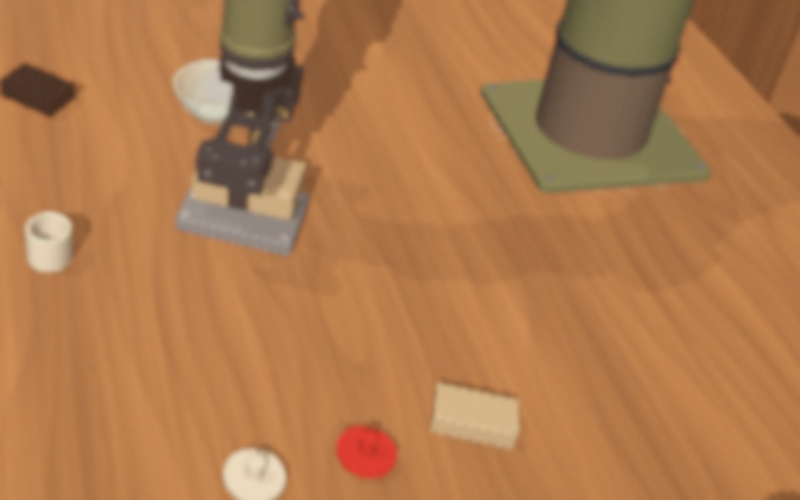

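Crop: the brick (crop px ~(250,185)) hangs level and aligned over the plate. Lowering gently.

```bash
python3 -m pendant '[{"claw":0.5,"dx":0.5,"dy":-1,"dz":-6,"twist":0},{"claw":0.5,"dx":0.5,"dy":-1,"dz":-12,"twist":0},{"claw":0.5,"dx":0.5,"dy":-1,"dz":-16,"twist":0},{"claw":0.5,"dx":0.5,"dy":-1,"dz":-19,"twist":0},{"claw":0.5,"dx":0.5,"dy":-1,"dz":-20,"twist":0},{"claw":0.5,"dx":0.5,"dy":-1,"dz":-21,"twist":0},{"claw":0.5,"dx":0.5,"dy":-1,"dz":-21,"twist":0}]' 25
```

```text
clock: 5.45
tool_pos: [0.4492, 0.1015, 0.0266]
eef_rot: [0.227, 0.974, -0.001, -0.0]
contact_force: [1.4, 0.4, -4.5]
opening: 0.705
finger_force: 25.0
```

```bash
python3 -m pendant '[{"claw":0.5,"dx":0,"dy":0,"dz":-0.5,"twist":0},{"claw":0.5,"dx":0,"dy":0,"dz":-1,"twist":0},{"claw":0.5,"dx":0,"dy":0,"dz":-1.5,"twist":0},{"claw":0.5,"dx":0,"dy":0,"dz":-1.5,"twist":0},{"claw":0.5,"dx":0,"dy":0,"dz":-1.5,"twist":0}]' 25
```

```text
clock: 5.95
tool_pos: [0.4493, 0.1015, 0.026]
eef_rot: [0.227, 0.974, -0.001, 0.0]
contact_force: [-1.3, 0.2, 6.3]
opening: 0.697
finger_force: 25.0
```

```bash
python3 -m pendant '[{"claw":0.8,"dx":0,"dy":0,"dz":0,"twist":0},{"claw":0.9,"dx":0,"dy":0,"dz":0,"twist":0},{"claw":1,"dx":0,"dy":0,"dz":0,"twist":0},{"claw":1,"dx":0,"dy":0,"dz":0,"twist":0},{"claw":1,"dx":0,"dy":0,"dz":20,"twist":0},{"claw":1,"dx":0,"dy":0,"dz":60,"twist":0},{"claw":1,"dx":0,"dy":0,"dz":100,"twist":0},{"claw":1,"dx":0,"dy":0,"dz":100,"twist":0}]' 20; python3 -m pendant '[{"claw":1,"dx":30,"dy":-35,"dz":0,"twist":-0.04},{"claw":1,"dx":60,"dy":-70,"dz":0,"twist":-0.09},{"claw":1,"dx":90,"dy":-105,"dz":0,"twist":-0.13},{"claw":1,"dx":120,"dy":-140,"dz":0,"twist":-0.18},{"claw":1,"dx":150,"dy":-175,"dz":0,"twist":-0.22},{"claw":1,"dx":180,"dy":-215,"dz":0,"twist":-0.26},{"claw":1,"dx":213,"dy":-254,"dz":0,"twist":-0.274},{"claw":1,"dx":213,"dy":-254,"dz":0,"twist":-0.274}]' 20
python3 - <<'E'
from h import *
im,d=eyes.snapshot("top"); cv2.imwrite("pics/t1.png",cv2.resize(im[120:320,190:450],None,fx=3,fy=3)); P=cloud("top",d)
print(rect(P,.008,.03,(282,262)),rect(P,.042,.06,(282,236)));s=r.get_state(); print(s["tool_pos"],s["eef_rot"],s["contact_force"])
E
```

```text
clock: 6.75
tool_pos: [0.4512, 0.1024, 0.1288]
eef_rot: [0.228, 0.974, 0.001, 0.002]
contact_force: [0.8, 1.6, -0.4]
opening: 1.001
finger_force: 0.0
clock: 7.55
tool_pos: [0.6648, -0.1617, 0.1233]
eef_rot: [0.364, 0.932, -0.003, 0.002]
contact_force: [-1.4, 0.8, 0.1]
opening: 1.001
finger_force: 0.0
{'c': array([448.2, 101.5]), 's': array([ 90.6, 129.6]), 'yaw': 2.679, 'circ': array([447.7, 100.5,  77.3]), 'z': array([14.4, 17.9, 21.7]), 'n': 558} {'c': array([446.8, 101.7]), 's': array([ 61.8, 108.3]), 'yaw': 2.687, 'circ': array([446.6, 102. ,  61.5]), 'z': array([46.5, 49.9, 53.7]), 'n': 912}
[ 0.66287197 -0.15735996  0.12322154] [ 3.61539334e-01  9.32354155e-01 -2.24278174e-03 -9.68372711e-05] [0.33519733 0.216322   0.19265551]
```

View pics/t1.png

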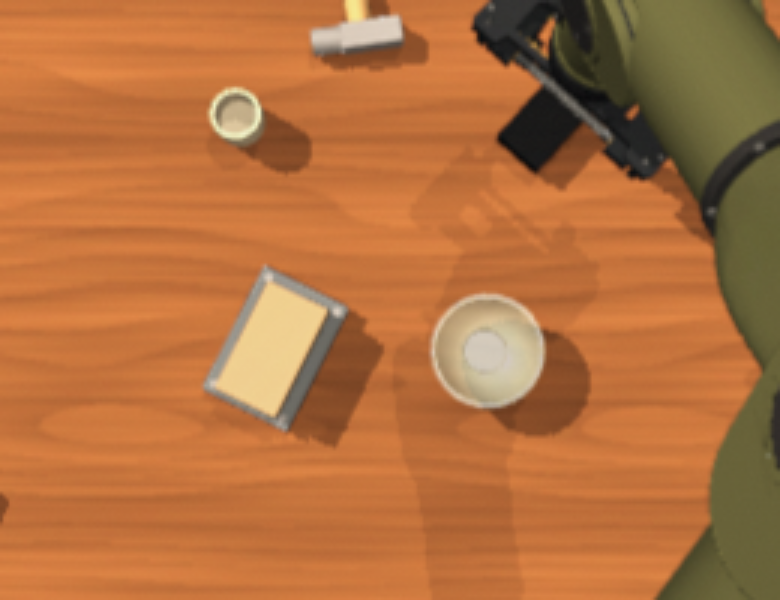

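The brick lies within 1.5 mm of the plate's centre and is aligned with it. Now the charcoal, at crop px (540,125).

```bash
python3 -m pendant '[{"claw":1,"dx":1,"dy":0,"dz":-20,"twist":0},{"claw":1,"dx":1,"dy":0,"dz":-50,"twist":0},{"claw":1,"dx":1,"dy":0,"dz":-80,"twist":0},{"claw":1,"dx":1,"dy":0,"dz":-80,"twist":0},{"claw":1,"dx":1,"dy":0,"dz":-100,"twist":0},{"claw":1,"dx":1,"dy":0,"dz":-110,"twist":0},{"claw":1,"dx":1,"dy":0,"dz":-117,"twist":0},{"claw":1,"dx":1,"dy":0,"dz":-119,"twist":0}]' 15; python3 -m pendant '[{"claw":1,"dx":0,"dy":0,"dz":0,"twist":0},{"claw":0.4,"dx":0,"dy":0,"dz":0,"twist":0},{"claw":0.4,"dx":0,"dy":0,"dz":0,"twist":0},{"claw":0.4,"dx":0,"dy":0,"dz":0,"twist":0},{"claw":0.4,"dx":0,"dy":0,"dz":0,"twist":0},{"claw":0.4,"dx":0,"dy":0,"dz":0,"twist":0},{"claw":0.4,"dx":0,"dy":0,"dz":0,"twist":0},{"claw":0.4,"dx":0,"dy":0,"dz":0,"twist":0}]' 15
```

```text
clock: 8.4
tool_pos: [0.663, -0.1524, 0.0057]
eef_rot: [0.358, 0.934, -0.001, -0.001]
contact_force: [0.0, -0.9, 0.4]
opening: 0.999
finger_force: 0.0
clock: 9.2
tool_pos: [0.6633, -0.1525, 0.0063]
eef_rot: [0.358, 0.934, -0.001, -0.0]
contact_force: [-0.2, -0.0, 0.9]
opening: 0.591
finger_force: 15.0
```

```bash
python3 -m pendant '[{"claw":0.4,"dx":0,"dy":0,"dz":5,"twist":0},{"claw":0.4,"dx":0,"dy":0,"dz":20,"twist":0},{"claw":0.4,"dx":0,"dy":0,"dz":50,"twist":0},{"claw":0.4,"dx":0,"dy":0,"dz":80,"twist":0},{"claw":0.4,"dx":0,"dy":0,"dz":100,"twist":0},{"claw":0.4,"dx":0,"dy":0,"dz":100,"twist":0}]' 20; python3 -m pendant '[{"claw":0.4,"dx":-15,"dy":20,"dz":0,"twist":0.02},{"claw":0.4,"dx":-40,"dy":47,"dz":0,"twist":0.06},{"claw":0.4,"dx":-70,"dy":82,"dz":0,"twist":0.1},{"claw":0.4,"dx":-100,"dy":118,"dz":0,"twist":0.14},{"claw":0.4,"dx":-130,"dy":153,"dz":0,"twist":0.18},{"claw":0.4,"dx":-160,"dy":188,"dz":0,"twist":0.22},{"claw":0.4,"dx":-188,"dy":222,"dz":0,"twist":0.26},{"claw":0.4,"dx":-205,"dy":242,"dz":0,"twist":0.277}]' 20
python3 -m pendant '[{"claw":0.4,"dx":-11,"dy":13,"dz":0,"twist":0},{"claw":0.4,"dx":-11,"dy":13,"dz":-10,"twist":0},{"claw":0.4,"dx":-11,"dy":13,"dz":-20,"twist":0},{"claw":0.4,"dx":-11,"dy":13,"dz":-30,"twist":0},{"claw":0.4,"dx":-11,"dy":13,"dz":-38,"twist":0},{"claw":0.4,"dx":-11,"dy":13,"dz":-38,"twist":0},{"claw":0.4,"dx":-11,"dy":13,"dz":-38,"twist":0}]' 20
python3 - <<'E'
from h import *
im,d=eyes.snapshot("side"); cv2.imwrite("pics/s2.png",cv2.resize(im[150:290,260:460],None,fx=4,fy=4)); s=r.get_state(); print(s["tool_pos"],s["eef_rot"],s["contact_force"])
E
```

```text
clock: 9.8
tool_pos: [0.6658, -0.1524, 0.1106]
eef_rot: [0.358, 0.934, 0.0, 0.003]
contact_force: [0.9, 0.9, -1.5]
opening: 0.587
finger_force: 20.0
clock: 10.6
tool_pos: [0.4553, 0.0922, 0.1061]
eef_rot: [0.223, 0.975, -0.0, -0.002]
contact_force: [0.7, 0.5, -1.8]
opening: 0.59
finger_force: 20.0
clock: 11.3
tool_pos: [0.4474, 0.1019, 0.0678]
eef_rot: [0.226, 0.974, -0.001, -0.001]
contact_force: [-0.9, 0.3, -0.7]
opening: 0.587
finger_force: 20.0
[0.44745065 0.10217199 0.06811804] [ 2.26208081e-01  9.74078466e-01 -9.52231886e-04 -3.73323889e-04] [-0.06276147  0.19527495 -1.56947941]
```

View pics/s2.png

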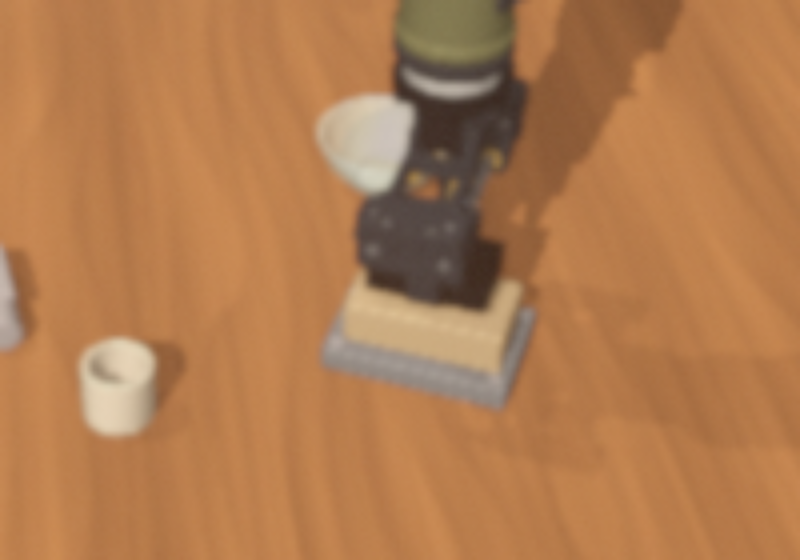

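The charcoal is held level above the brick (crop px (430,280)). Lowering.

```bash
python3 -m pendant '[{"claw":0.4,"dx":0,"dy":0.5,"dz":-4,"twist":0},{"claw":0.4,"dx":0,"dy":0.5,"dz":-7,"twist":0},{"claw":0.4,"dx":0,"dy":0.5,"dz":-9,"twist":0},{"claw":0.4,"dx":0,"dy":0.5,"dz":-10,"twist":0},{"claw":0.4,"dx":0,"dy":0.5,"dz":-11,"twist":0},{"claw":0.4,"dx":0,"dy":0.5,"dz":-11.5,"twist":0},{"claw":0.4,"dx":0,"dy":0.5,"dz":-12,"twist":0},{"claw":0.4,"dx":0,"dy":0.5,"dz":-12,"twist":0}]' 20
```

```text
clock: 12.15
tool_pos: [0.4472, 0.103, 0.0562]
eef_rot: [0.226, 0.974, -0.001, -0.0]
contact_force: [-0.8, -0.1, 0.0]
opening: 0.588
finger_force: 20.0
```

```bash
python3 -m pendant '[{"claw":0.4,"dx":0,"dy":0,"dz":-0.5,"twist":0},{"claw":0.4,"dx":0,"dy":0,"dz":-1,"twist":0},{"claw":0.4,"dx":0,"dy":0,"dz":-1,"twist":0},{"claw":0.4,"dx":0,"dy":0,"dz":-1,"twist":0}]' 20
```

```text
clock: 12.55
tool_pos: [0.4472, 0.103, 0.0562]
eef_rot: [0.226, 0.974, -0.001, 0.0]
contact_force: [-1.4, -0.6, 12.4]
opening: 0.588
finger_force: 20.0
```

```bash
python3 -m pendant '[{"claw":0.7,"dx":0,"dy":0,"dz":0,"twist":0},{"claw":0.8,"dx":0,"dy":0,"dz":0,"twist":0},{"claw":0.9,"dx":0,"dy":0,"dz":0,"twist":0},{"claw":1,"dx":0,"dy":0,"dz":0,"twist":0},{"claw":1,"dx":0,"dy":0,"dz":0,"twist":0},{"claw":1,"dx":0,"dy":0,"dz":20,"twist":0},{"claw":1,"dx":0,"dy":0,"dz":60,"twist":0},{"claw":1,"dx":0,"dy":0,"dz":80,"twist":0}]' 20; python3 -m pendant '[{"claw":1,"dx":30,"dy":5,"dz":0,"twist":0},{"claw":1,"dx":70,"dy":12,"dz":0,"twist":0},{"claw":1,"dx":110,"dy":20,"dz":0,"twist":0},{"claw":1,"dx":150,"dy":26,"dz":0,"twist":0},{"claw":1,"dx":185,"dy":32,"dz":0,"twist":0},{"claw":1,"dx":210,"dy":37,"dz":0,"twist":0},{"claw":1,"dx":219,"dy":38,"dz":0,"twist":0},{"claw":1,"dx":219,"dy":38,"dz":0,"twist":0}]' 20
python3 - <<'E'
from h import *
im,d=eyes.snapshot("top"); cv2.imwrite("pics/t2.png",cv2.resize(im[100:280,190:370],None,fx=3,fy=3)); P=cloud("top",d)
print(rect(P,.042,.06,(282,262)));print(rect(P,.068,.085,(282,236)));s=r.get_state(); print(s["tool_pos"],s["eef_rot"],s["contact_force"])
E
```

```text
clock: 13.35
tool_pos: [0.4474, 0.1033, 0.137]
eef_rot: [0.226, 0.974, -0.0, -0.0]
contact_force: [-0.5, 0.7, 0.5]
opening: 0.997
finger_force: 0.0
clock: 14.15
tool_pos: [0.667, 0.1409, 0.1344]
eef_rot: [0.226, 0.974, -0.001, -0.0]
contact_force: [-0.4, -0.2, 0.2]
opening: 1.0
finger_force: 0.0
None
{'c': array([447.6, 102. ]), 's': array([52.2, 82.2]), 'yaw': 2.68, 'circ': array([448.6, 102.9,  46.9]), 'z': array([71.6, 75. , 78.5]), 'n': 607}
[0.6658656  0.14081402 0.13449603] [ 2.26088918e-01  9.74105574e-01 -1.14800955e-03 -9.02256477e-04] [-0.53069976  0.15016622 -0.04772944]
```

View pics/t2.png

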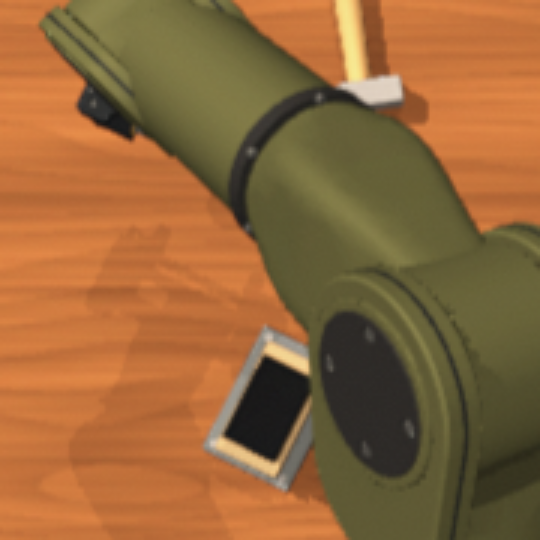

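The charcoal (crop px (262,405)) sits centred on the brick. Now the crucible.

```bash
python3 -m pendant '[{"claw":1,"dx":0,"dy":0,"dz":-30,"twist":0},{"claw":1,"dx":0,"dy":0,"dz":-65,"twist":0},{"claw":1,"dx":0,"dy":0,"dz":-80,"twist":0},{"claw":1,"dx":0,"dy":0,"dz":-80,"twist":0},{"claw":1,"dx":0,"dy":0,"dz":-95,"twist":0},{"claw":1,"dx":0,"dy":0,"dz":-110,"twist":0},{"claw":1,"dx":0,"dy":0,"dz":-122,"twist":0},{"claw":1,"dx":0,"dy":0,"dz":-125,"twist":0}]' 12; python3 -m pendant '[{"claw":1,"dx":0,"dy":0,"dz":0,"twist":0},{"claw":0.35,"dx":0,"dy":0,"dz":0,"twist":0},{"claw":0.35,"dx":0,"dy":0,"dz":0,"twist":0},{"claw":0.35,"dx":0,"dy":0,"dz":0,"twist":0},{"claw":0.35,"dx":0,"dy":0,"dz":0,"twist":0},{"claw":0.35,"dx":0,"dy":0,"dz":0,"twist":0},{"claw":0.35,"dx":0,"dy":0,"dz":0,"twist":0},{"claw":0.35,"dx":0,"dy":0,"dz":0,"twist":0}]' 12
```

```text
clock: 15.0
tool_pos: [0.6653, 0.1405, 0.0085]
eef_rot: [0.226, 0.974, -0.002, -0.001]
contact_force: [-0.6, 0.1, 0.8]
opening: 0.999
finger_force: 0.0
clock: 15.8
tool_pos: [0.6663, 0.1409, 0.0104]
eef_rot: [0.226, 0.974, -0.001, -0.0]
contact_force: [-0.1, -0.9, 1.9]
opening: 0.534
finger_force: 12.0
```

```bash
python3 -m pendant '[{"claw":0.35,"dx":0,"dy":0,"dz":5,"twist":0},{"claw":0.35,"dx":0,"dy":0,"dz":20,"twist":0},{"claw":0.35,"dx":0,"dy":0,"dz":50,"twist":0},{"claw":0.35,"dx":0,"dy":0,"dz":85,"twist":0},{"claw":0.35,"dx":0,"dy":0,"dz":110,"twist":0},{"claw":0.35,"dx":0,"dy":0,"dz":110,"twist":0}]' 14; python3 -m pendant '[{"claw":0.35,"dx":-15,"dy":-3,"dz":0,"twist":0},{"claw":0.35,"dx":-45,"dy":-8,"dz":0,"twist":0},{"claw":0.35,"dx":-80,"dy":-14,"dz":0,"twist":0},{"claw":0.35,"dx":-115,"dy":-20,"dz":0,"twist":0},{"claw":0.35,"dx":-150,"dy":-26,"dz":0,"twist":0},{"claw":0.35,"dx":-185,"dy":-32,"dz":0,"twist":0},{"claw":0.35,"dx":-205,"dy":-36,"dz":0,"twist":0},{"claw":0.35,"dx":-215,"dy":-38,"dz":0,"twist":0}]' 14
python3 -m pendant '[{"claw":0.35,"dx":-4,"dy":0,"dz":0,"twist":0},{"claw":0.35,"dx":-4,"dy":0,"dz":-8,"twist":0},{"claw":0.35,"dx":-4,"dy":0,"dz":-16,"twist":0},{"claw":0.35,"dx":-4,"dy":0,"dz":-22,"twist":0},{"claw":0.35,"dx":-4,"dy":0,"dz":-25,"twist":0},{"claw":0.35,"dx":-4,"dy":0,"dz":-25,"twist":0},{"claw":0.35,"dx":-4,"dy":0,"dz":-25,"twist":0}]' 14
python3 - <<'E'
from h import *
im,d=eyes.snapshot("side"); cv2.imwrite("pics/s3.png",cv2.resize(im[150:270,300:460],None,fx=4,fy=4)); s=r.get_state(); print(s["tool_pos"],s["eef_rot"],s["contact_force"])
E
```

```text
clock: 16.4
tool_pos: [0.6688, 0.1426, 0.1255]
eef_rot: [0.226, 0.974, 0.002, 0.003]
contact_force: [0.3, 0.0, -1.5]
opening: 0.537
finger_force: 14.0
clock: 17.2
tool_pos: [0.4487, 0.1021, 0.1201]
eef_rot: [0.225, 0.974, -0.002, -0.001]
contact_force: [-0.9, 0.8, -0.5]
opening: 0.534
finger_force: 14.0
clock: 17.9
tool_pos: [0.4473, 0.1031, 0.0951]
eef_rot: [0.226, 0.974, -0.001, -0.0]
contact_force: [0.1, -0.0, -1.2]
opening: 0.533
finger_force: 14.0
[0.44735317 0.10309545 0.09522225] [ 2.25899955e-01  9.74150102e-01 -8.22770337e-04 -3.35619136e-04] [-0.50973257  0.40242015 -0.91891981]
```

View pics/s3.png

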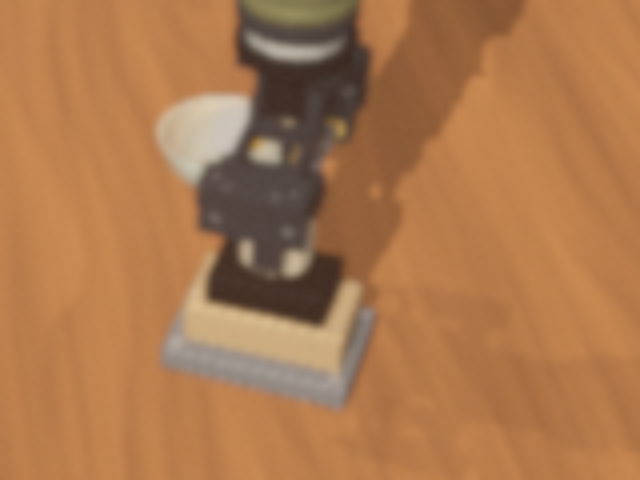

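The crucible is upright in the fingers (crop px (275,255)) over the charcoal. It has about 10 mm left to go.

```bash
python3 -m pendant '[{"claw":0.35,"dx":0,"dy":0,"dz":-3,"twist":0},{"claw":0.35,"dx":0,"dy":0,"dz":-6,"twist":0},{"claw":0.35,"dx":0,"dy":0,"dz":-8,"twist":0},{"claw":0.35,"dx":0,"dy":0,"dz":-9,"twist":0},{"claw":0.35,"dx":0,"dy":0,"dz":-9.5,"twist":0},{"claw":0.35,"dx":0,"dy":0,"dz":-10,"twist":0},{"claw":0.35,"dx":0,"dy":0,"dz":-10,"twist":0}]' 14;python3 -m pendant '[{"claw":0.35,"dx":0,"dy":0,"dz":-0.5,"twist":0},{"claw":0.35,"dx":0,"dy":0,"dz":-0.5,"twist":0},{"claw":0.35,"dx":0,"dy":0,"dz":-0.5,"twist":0}]' 14
```

```text
clock: 18.65
tool_pos: [0.4472, 0.103, 0.0853]
eef_rot: [0.226, 0.974, -0.001, -0.0]
contact_force: [-0.5, -0.1, 0.1]
opening: 0.539
finger_force: 14.0
clock: 18.95
tool_pos: [0.4472, 0.103, 0.0852]
eef_rot: [0.226, 0.974, -0.001, -0.0]
contact_force: [-1.1, -0.2, 6.6]
opening: 0.535
finger_force: 14.0
```

```bash
python3 -m pendant '[{"claw":0.65,"dx":0,"dy":0,"dz":0,"twist":0},{"claw":0.75,"dx":0,"dy":0,"dz":0,"twist":0},{"claw":0.9,"dx":0,"dy":0,"dz":0,"twist":0},{"claw":1,"dx":0,"dy":0,"dz":0,"twist":0},{"claw":1,"dx":0,"dy":0,"dz":0,"twist":0},{"claw":1,"dx":0,"dy":0,"dz":20,"twist":0},{"claw":1,"dx":0,"dy":0,"dz":60,"twist":0},{"claw":1,"dx":0,"dy":0,"dz":90,"twist":0}]' 12; python3 -m pendant '[{"claw":1,"dx":6,"dy":38,"dz":0,"twist":0},{"claw":0.7,"dx":14,"dy":85,"dz":0,"twist":0},{"claw":0.5,"dx":23,"dy":134,"dz":0,"twist":0},{"claw":0.5,"dx":31,"dy":183,"dz":0,"twist":0},{"claw":0.5,"dx":39,"dy":231,"dz":0,"twist":0},{"claw":0.5,"dx":47,"dy":280,"dz":0,"twist":0},{"claw":0.5,"dx":55,"dy":322,"dz":0,"twist":0},{"claw":0.5,"dx":58.5,"dy":344.5,"dz":0,"twist":0}]' 12
python3 -m pendant '[{"claw":0.5,"dx":0,"dy":0,"dz":-30,"twist":0},{"claw":0.5,"dx":0,"dy":0,"dz":-70,"twist":0},{"claw":0.5,"dx":0,"dy":0,"dz":-110,"twist":0},{"claw":0.5,"dx":0,"dy":0,"dz":-125,"twist":0},{"claw":0.5,"dx":0,"dy":0,"dz":-125,"twist":0},{"claw":0.5,"dx":0,"dy":0,"dz":-125,"twist":0}]' 12
python3 - <<'E'
from h import *
im,d=eyes.snapshot("side"); cv2.imwrite("pics/s4.png",cv2.resize(im[260:400,300:460],None,fx=4,fy=4)); s=r.get_state(); print(s["tool_pos"],s["eef_rot"],s["contact_force"],s["opening"])
im,d=eyes.snapshot("top");P=cloud("top",d)
m=(np.hypot(P[...,0]-.447,P[...,1]-.102)<.04)&(P[...,2]>.108)&(P[...,2]<.13);q=np.ascontiguousarray(P[m][:,:2]*1000,np.float32);print("cruc",cv2.minEnclosingCircle(q),np.median(P[m][:,2]),len(q))
q=np.ascontiguousarray(P[(np.hypot(P[...,0]-.447,P[...,1]-.102)<.06)&(P[...,2]>.068)&(P[...,2]<.085)][:,:2]*1000,np.float32);print("char",cv2.minAreaRect(q))
cv2.imwrite("pics/t3.png",cv2.resize(im[180:300,130:330],None,fx=4,fy=4))
E
```

```text
clock: 19.75
tool_pos: [0.4469, 0.1031, 0.176]
eef_rot: [0.226, 0.974, -0.001, -0.001]
contact_force: [1.5, 0.3, -0.5]
opening: 1.002
finger_force: 0.0
clock: 20.55
tool_pos: [0.5046, 0.4519, 0.1745]
eef_rot: [0.225, 0.974, 0.0, -0.001]
contact_force: [-0.5, -0.5, -0.4]
opening: 0.498
finger_force: 0.0
clock: 21.15
tool_pos: [0.5061, 0.4484, 0.051]
eef_rot: [0.226, 0.974, 0.0, -0.0]
contact_force: [-0.8, 0.2, 0.8]
opening: 0.498
finger_force: 0.0
[0.50651844 0.44884452 0.05178575] [2.26043238e-01 9.74116981e-01 7.18045957e-04 2.14558914e-04] [-0.56695714 -0.61531786  0.39979197] 0.49480274345652087
cruc ((447.3935546875, 101.86550903320312), 23.871097564697266) 0.11667077237477452 92
char ((447.72174072265625, 102.10961151123047), (52.48923110961914, 82.14043426513672), 63.884063720703125)
```

View pics/s4.png

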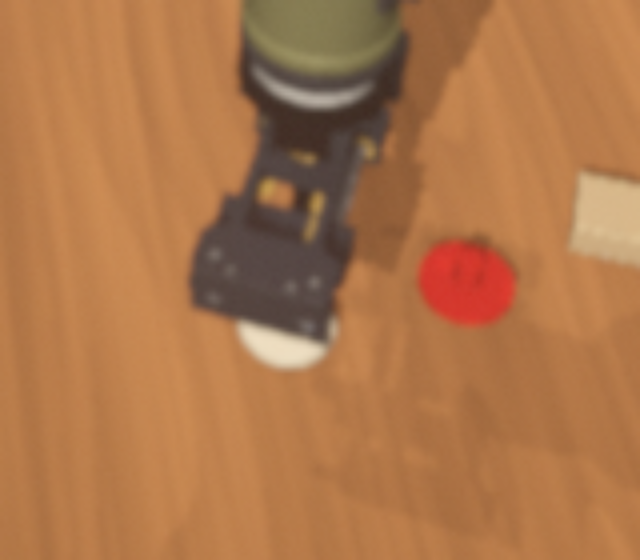

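View pics/t3.png

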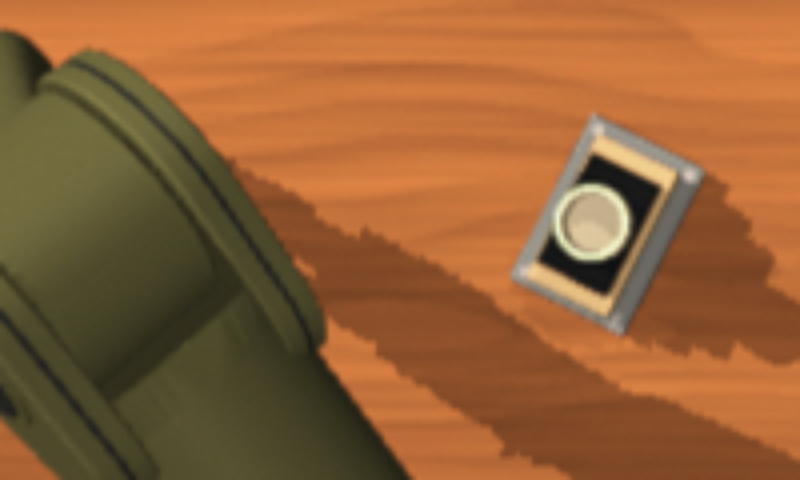

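Top crop: the crucible at (592,222) is centred on the charcoal, 0.3 mm off by depth. Side crop: the fingers are over the cream lid at (287,345), and the red one at (468,282) is clear. Descending onto the knob.

```bash
python3 -m pendant '[{"claw":0.5,"dx":-0.5,"dy":-0.5,"dz":-12,"twist":0},{"claw":0.5,"dx":-0.5,"dy":-0.5,"dz":-24,"twist":0},{"claw":0.5,"dx":-0.5,"dy":-0.5,"dz":-31,"twist":0},{"claw":0.5,"dx":-0.5,"dy":-0.5,"dz":-34,"twist":0},{"claw":0.5,"dx":-0.5,"dy":-0.5,"dz":-36,"twist":0},{"claw":0.5,"dx":-0.5,"dy":-0.5,"dz":-36,"twist":0},{"claw":0.5,"dx":-0.5,"dy":-0.5,"dz":-36,"twist":0}]' 12; python3 -m pendant '[{"claw":0.3,"dx":0,"dy":0,"dz":0,"twist":0},{"claw":0.2,"dx":0,"dy":0,"dz":0,"twist":0},{"claw":0,"dx":0,"dy":0,"dz":0,"twist":0},{"claw":0,"dx":0,"dy":0,"dz":0,"twist":0},{"claw":0,"dx":0,"dy":0,"dz":0,"twist":0},{"claw":0,"dx":0,"dy":0,"dz":0,"twist":0},{"claw":0,"dx":0,"dy":0,"dz":0,"twist":0},{"claw":0,"dx":0,"dy":0,"dz":0,"twist":0}]' 12
```

```text
clock: 21.95
tool_pos: [0.5053, 0.4472, 0.0139]
eef_rot: [0.226, 0.974, -0.001, -0.0]
contact_force: [-0.1, -0.6, -0.4]
opening: 0.502
finger_force: 0.0
clock: 22.75
tool_pos: [0.5053, 0.4471, 0.0138]
eef_rot: [0.226, 0.974, -0.001, -0.0]
contact_force: [-0.4, -0.2, 1.2]
opening: 0.174
finger_force: 12.0
```

```bash
python3 -m pendant '[{"claw":0,"dx":0,"dy":0,"dz":5,"twist":0},{"claw":0,"dx":0,"dy":0,"dz":15,"twist":0},{"claw":0,"dx":0,"dy":0,"dz":45,"twist":0},{"claw":0,"dx":0,"dy":0,"dz":85,"twist":0},{"claw":0,"dx":0,"dy":0,"dz":125,"twist":0},{"claw":0,"dx":0,"dy":0,"dz":145,"twist":0},{"claw":0,"dx":0,"dy":0,"dz":145,"twist":0}]' 15
python3 - <<'E'
from h import *
im,d=eyes.snapshot("side"); cv2.imwrite("pics/s5.png",cv2.resize(im[220:360,300:460],None,fx=4,fy=4)); s=r.get_state(); print(s["tool_pos"],s["contact_force"],s["opening"])
E
```

```text
clock: 23.45
tool_pos: [0.5064, 0.449, 0.1632]
eef_rot: [0.226, 0.974, 0.002, 0.001]
contact_force: [0.2, 0.2, -0.1]
opening: 0.174
finger_force: 15.0
[0.50569445 0.44762821 0.1605855 ] [ 0.0441842  -0.35721259 -1.2110819 ] 0.17541141262894835
```

View pics/s5.png

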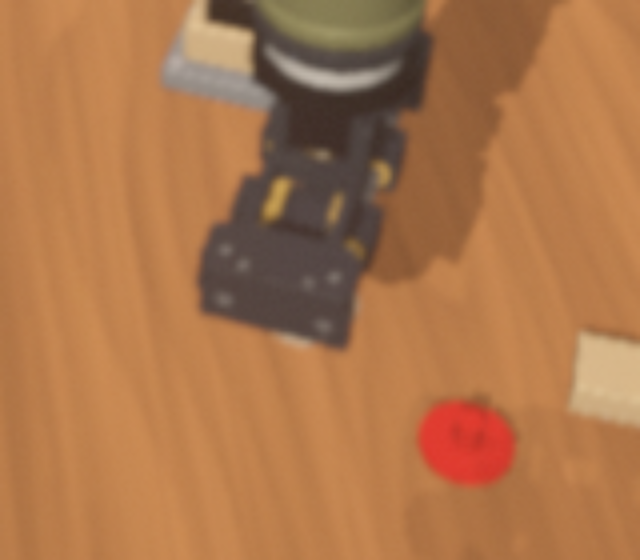

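The lid is held: a sliver shows under the fingers at crop (295,340) and none is left on the bench. Carrying it to the stack.

```bash
python3 -m pendant '[{"claw":0,"dx":-4,"dy":-25,"dz":0,"twist":0},{"claw":0,"dx":-11,"dy":-65,"dz":0,"twist":0},{"claw":0,"dx":-19,"dy":-112,"dz":0,"twist":0},{"claw":0,"dx":-27,"dy":-160,"dz":0,"twist":0},{"claw":0,"dx":-35,"dy":-207,"dz":0,"twist":0},{"claw":0,"dx":-43,"dy":-254,"dz":0,"twist":0},{"claw":0,"dx":-50,"dy":-298,"dz":0,"twist":0},{"claw":0,"dx":-55,"dy":-326,"dz":0,"twist":0}]' 15
python3 -m pendant '[{"claw":0,"dx":-2,"dy":-12,"dz":0,"twist":0},{"claw":0,"dx":-3,"dy":-18,"dz":0,"twist":0},{"claw":0,"dx":-3,"dy":-18,"dz":-5,"twist":0},{"claw":0,"dx":-3,"dy":-18,"dz":-11,"twist":0},{"claw":0,"dx":-3,"dy":-18,"dz":-17,"twist":0},{"claw":0,"dx":-3,"dy":-18,"dz":-21,"twist":0},{"claw":0,"dx":-3,"dy":-18,"dz":-21,"twist":0},{"claw":0,"dx":-3,"dy":-18,"dz":-21,"twist":0}]' 15
python3 - <<'E'
from h import *
im,d=eyes.snapshot("side"); cv2.imwrite("pics/s6.png",cv2.resize(im[130:260,300:460],None,fx=4.5,fy=4.5)); s=r.get_state(); print(s["tool_pos"],s["eef_rot"],s["contact_force"],s["opening"])
E
```

```text
clock: 24.3
tool_pos: [0.448, 0.1161, 0.1572]
eef_rot: [0.227, 0.974, -0.003, -0.002]
contact_force: [0.5, 0.1, -0.5]
opening: 0.175
finger_force: 15.0
clock: 25.1
tool_pos: [0.4472, 0.1034, 0.1376]
eef_rot: [0.226, 0.974, -0.001, -0.0]
contact_force: [0.9, 0.6, -0.6]
opening: 0.174
finger_force: 15.0
[0.44726923 0.10327911 0.13771014] [ 2.25751943e-01  9.74184391e-01 -8.35985694e-04 -3.66568156e-04] [-0.2379454   0.11077079 -0.56898544] 0.17591330445613396
```

View pics/s6.png

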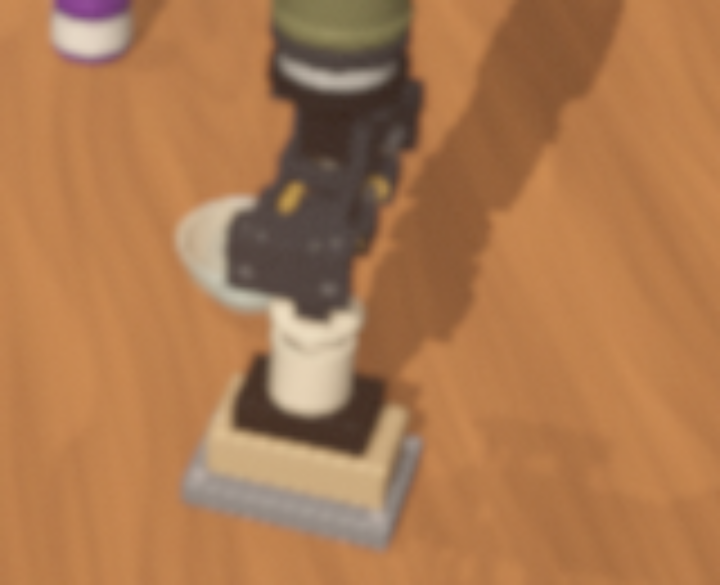

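The lid (crop (315,320)) is level and centred above the crucible mouth. Lowering.

```bash
python3 -m pendant '[{"claw":0,"dx":0,"dy":-0.2,"dz":-3,"twist":0},{"claw":0,"dx":0,"dy":-0.2,"dz":-5.5,"twist":0},{"claw":0,"dx":0,"dy":-0.2,"dz":-8,"twist":0},{"claw":0,"dx":0,"dy":-0.2,"dz":-10,"twist":0},{"claw":0,"dx":0,"dy":-0.2,"dz":-11.5,"twist":0},{"claw":0,"dx":0,"dy":-0.2,"dz":-12,"twist":0},{"claw":0,"dx":0,"dy":-0.2,"dz":-12.5,"twist":0},{"claw":0,"dx":0,"dy":-0.2,"dz":-12.5,"twist":0}]' 15;python3 -m pendant '[{"claw":0,"dx":0,"dy":0,"dz":-0.5,"twist":0},{"claw":0,"dx":0,"dy":0,"dz":-0.5,"twist":0},{"claw":0,"dx":0,"dy":0,"dz":-0.5,"twist":0}]' 15
```

```text
clock: 25.95
tool_pos: [0.4472, 0.1028, 0.1252]
eef_rot: [0.226, 0.974, -0.001, -0.0]
contact_force: [0.8, -0.3, -0.8]
opening: 0.171
finger_force: 15.0
clock: 26.25
tool_pos: [0.4473, 0.1028, 0.1247]
eef_rot: [0.226, 0.974, -0.001, -0.0]
contact_force: [0.5, 0.1, -0.8]
opening: 0.172
finger_force: 15.0
```

```bash
python3 -m pendant '[{"claw":0,"dx":0,"dy":0,"dz":-0.5,"twist":0},{"claw":0,"dx":0,"dy":0,"dz":-0.5,"twist":0},{"claw":0,"dx":0,"dy":0,"dz":-0.5,"twist":0}]' 15;python3 -m pendant '[{"claw":0,"dx":0,"dy":0,"dz":-0.3,"twist":0},{"claw":0,"dx":0,"dy":0,"dz":-0.3,"twist":0},{"claw":0,"dx":0,"dy":0,"dz":-0.3,"twist":0}]' 15
```

```text
clock: 26.55
tool_pos: [0.4473, 0.1028, 0.1247]
eef_rot: [0.226, 0.974, -0.001, -0.0]
contact_force: [-0.2, -1.1, 4.9]
opening: 0.172
finger_force: 15.0
clock: 26.85
tool_pos: [0.4473, 0.1028, 0.1246]
eef_rot: [0.226, 0.974, -0.001, 0.0]
contact_force: [-1.6, -0.6, 9.1]
opening: 0.177
finger_force: 15.0
```

Seated at the expected height, with contact. Releasing, rising and backing away to check.

```bash
python3 -m pendant '[{"claw":0.25,"dx":0,"dy":0,"dz":0,"twist":0},{"claw":0.35,"dx":0,"dy":0,"dz":0,"twist":0},{"claw":0.5,"dx":0,"dy":0,"dz":0,"twist":0},{"claw":0.5,"dx":0,"dy":0,"dz":0,"twist":0},{"claw":0.5,"dx":0,"dy":0,"dz":10,"twist":0},{"claw":0.5,"dx":0,"dy":0,"dz":30,"twist":0},{"claw":0.5,"dx":0,"dy":0,"dz":70,"twist":0},{"claw":0.5,"dx":0,"dy":0,"dz":70,"twist":0}]' 15
python3 -m pendant '[{"claw":0.5,"dx":0,"dy":40,"dz":20,"twist":0},{"claw":0.5,"dx":0,"dy":85,"dz":20,"twist":0},{"claw":0.5,"dx":0,"dy":130,"dz":20,"twist":0},{"claw":0.5,"dx":0,"dy":175,"dz":20,"twist":0},{"claw":0.5,"dx":0,"dy":220,"dz":20,"twist":0},{"claw":0.5,"dx":0,"dy":260,"dz":20,"twist":0},{"claw":0.5,"dx":0,"dy":300,"dz":20,"twist":0},{"claw":0.5,"dx":0,"dy":300,"dz":20,"twist":0}]' 15
python3 - <<'E'
from h import *
a,_=eyes.snapshot("side"); im,d=eyes.snapshot("top");P=cloud("top",d)
cv2.imwrite("pics/f.png",np.hstack([cv2.resize(a[120:260,270:430],(400,350)),cv2.resize(im[150:290,230:390],(400,350))]))
for n,lo,hi in(("brick",.042,.06),("char",.068,.085),("lid disc",.113,.128),("knob",.131,.16)):
    m=(np.hypot(P[...,0]-.447,P[...,1]-.102)<.07)&(P[...,2]>lo)&(P[...,2]<hi);q=np.ascontiguousarray(P[m][:,:2]*1000,np.float32)
    print(n,np.round(cv2.minAreaRect(q)[0],1),np.round(cv2.minAreaRect(q)[1],1),np.round([*cv2.minEnclosingCircle(q)[0],cv2.minEnclosingCircle(q)[1]],1),np.median(P[m][:,2]).round(4))
E
```

```text
clock: 27.65
tool_pos: [0.4492, 0.1043, 0.1977]
eef_rot: [0.226, 0.974, 0.001, 0.002]
contact_force: [0.8, -0.3, 0.3]
opening: 0.5
finger_force: 0.0
clock: 28.45
tool_pos: [0.4446, 0.4096, 0.2142]
eef_rot: [0.223, 0.975, 0.002, -0.002]
contact_force: [-1.5, 0.1, 0.7]
opening: 0.498
finger_force: 0.0
brick [446.7 101.6] [ 61.9 108.4] [446.7 101.9  61.3] 0.0501
char [447.7 101.8] [52.3 82.2] [448.5 102.6  47.4] 0.0749
lid disc [446.6 102.9] [51.1 51.7] [447.3 102.3  26.8] 0.1228
knob [447.5 101.5] [14.4 12.6] [447.4 101.8   7.7] 0.1407
```

View pics/f.png

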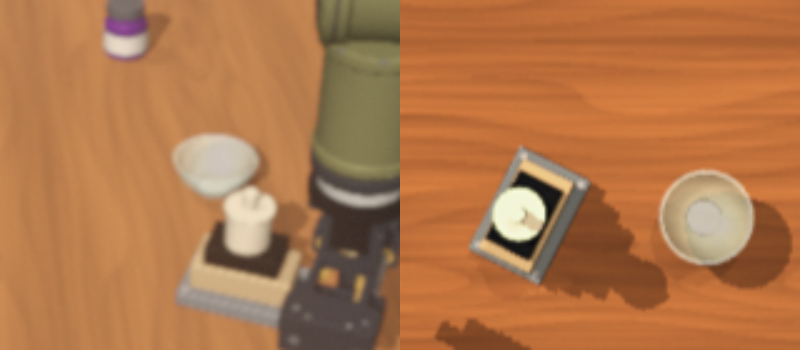

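The stack is complete. The lid is at (250,205) in the side crop and (520,213) in the top crop. Its disc top is at 123 mm, which means fully seated, and every layer is centred within about 1.5 mm. Bowl and jar have not moved.

```bash
python3 -m pendant '[{"claw":0.5,"dx":0,"dy":0,"dz":0,"twist":0},{"claw":0.5,"dx":0,"dy":0,"dz":0,"twist":0},{"claw":0.5,"dx":0,"dy":0,"dz":0,"twist":0}]' && python3 -c "from plant import r; print(r.finish_job())"
```

```text
clock: 28.85
tool_pos: [0.4478, 0.4013, 0.2139]
eef_rot: [0.227, 0.974, -0.001, -0.0]
contact_force: [-0.9, 0.2, 0.0]
opening: 0.501
finger_force: 0.0
the job is handed in; nothing more can be done
None
```

I handed the job in at 29 s with the brick, charcoal, crucible and lid stacked on the plate in that order, each centred within about 1.5 mm and the lid fully seated; I never touched the jar, bowl or hammer.

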